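# Fit the former plate on its spindle and turn it to the stop

## Task

Pick up the oval plywood former by its handle and lower it over the jig's steel shaft, pressing only lightly and turning it until the brass pin finds its hole and the plate sits fully home. Then turn the plate counterclockwise (seen from above), spindle and all, until the spindle meets its stop, and let go. Keep the gripper itself off the jig, never force the plate, and leave everything else on the bench where it is.

Things in the scene. Friction and masses are not known exactly. Their poses are not given: they have to be found in the camera images.
- former: The part to fit: oval plywood plate 120 (x) x 80 (y) x 14 mm, about 0.3 kg, with a dark wooden bridge handle on top. Origin: centre of its underside, on the axis of its 18 mm shaft hole; z up. The shaft end comes up under the handle: 40 mm free height there. Starts lying flat on the bench.
- former_bar (a point): Centre of the handle bar, 62 mm above the plate's underside: the place to grip. The bar is 78 mm long along the plate's y, 16 mm wide (x) and 16 mm high, on two posts at y = +-34 mm; fingers close along the plate's x.
- former_pinhole (a point): Centre of the plate's 10 mm pin hole at the underside, 32 mm from the origin to the plate's -x side. Both holes go through and are slightly chamfered.
- jig: Fixed jig: wooden base 140 x 140 x 22 mm carrying a stiff spindle (aluminium disc, 100 mm diameter, with shaft and pin on it, all turning together against about 0.2 N m of friction, so a light touch on the pin does not carry it along). Origin: under the base's centre, on the spindle axis, at bench height; z up. Plate and jig must not press on each other with more than 40 N.
- jig_seat (a point): Centre of the disc's flat top, the seat on which the plate must lie: on the spindle axis, 42 mm above the bench. A brass pin, 8 mm diameter, 16 mm tall (top edge chamfered 2 mm), stands on the disc 32 mm from the axis. A plate resting on the pin's top is 16 mm too high.
- jig_shaft_tip (a point): Tip of the steel shaft, on the spindle axis, 82 mm above the bench. Shaft diameter 16 mm, the last 6 mm coned to 7 mm.
- jig_stop (a point): Where the pin's foot will be when the spindle is at its stop: on the jig's -x side, 32 mm from the axis, at seat height. At the start the pin is 0.5 to 1.1 rad clockwise of here (from above; towards the jig's +y), exactly where is not measured: see or feel for it. Turn counterclockwise to the stop (yellow lug meets the springy rubber face of the red block: the moment rises by some 0.1 N m in 2 degrees); a seated plate's x then lies along the jig's x.
- mug: Bystander: white mug, 80 mm diameter, 95 mm tall. Leave alone.
- glue: Bystander: white glue bottle, 60 mm diameter, 170 mm tall. Leave alone.
- ear_defenders: Bystander: red and black ear defenders, about 150 x 90 x 75 mm. Leave alone.
- hoop: Bystander: bentwood hoop, 124 mm diameter, 35 mm tall. Leave alone.
- brush: Bystander: bench brush lying flat. Leave alone.
- hammer: Bystander: small hammer lying flat. Leave alone.
- offcut: Bystander: wooden offcut 60 x 28 x 28 mm. Leave alone.

How it is judged:
By the outcome, as a careful person would: the job done as asked, in the order asked, and still so for the second after the job is handed in, with the robot touching nothing.
It also fails if it takes over 72 s, if anything falls off the work surface, if the arm or the gripper's body presses on something with over 40 N, if the wrist force passes 120 N, or if a joint passes its speed limit or range.

## Robot

A 7-joint arm with a two-finger parallel gripper is mounted at the origin on the work surface. World frame = base frame: x ahead of the robot, y to its left, z up, the work surface at z = 0. Lengths are in m, angles in rad, forces in N, time in s.
With the tool pointing down it reaches from about 0.4 to 0.85 m from the base axis. Payload 4.5 kg.
Tool frame: the origin (TCP) lies between the finger pads; the fingertips stand 11 mm ahead of it and the grasp point (between the pads) lies 8 mm behind it (r.tip_reach is the distance from the TCP to the fingertips, in m); x points along the fingers, y is the direction in which the jaws open and shut, and the axes are right-handed (so a half turn about x gives the same grasp; the last joint's range is limited). The gripper opens to 88 mm and grips with 3 to 60 N. Pads are 18 mm wide; open, the fingers measure 123 mm over their backs; the gripper's body (75 mm by 187 mm) begins 45 mm behind the grasp point.
Start: joints at [-1.258, 0.689, -0.195, 1.565, 0.157, 0.902, -0.215], TCP at [0.172, 0.601, 0.25] pointing down, gripper open.
Joint ranges: [-3.01, 3.01], [-0.46, 2.08], [-1.47, 1.51], [0.13, 2.56], [-1, 4.14], [0.04, 2.09], [-2.66, 2.66]. Speed limits (rad/s): [2.57, 2.57, 3.14, 3.14, 3.14, 3.14, 3.14].

## Interface

Orientations are given as a unit quaternion [x, y, z, w].
In Python, from plant import r gives the robot as it stands.
- The arm moves only by the tool drive_tool, never from a script. Its argument "deltas" is a list of rows, each a list of 3 entries, a list of its own where there are three numbers: the turn, a rotation vector about the tool's x, y, z in degrees, then the shift along the tool's x, y, z in cm, then the finger opening in cm, from 0 to 8.81. A call has 1 to 12 rows; each row shifts and turns the commanded pose from where the row before left it, along the tool's axes as they then stand; what a row does not reach is not made up. A row lasts 1/12 s, in which the tool goes at most 41.7 mm and 7.16 degrees, less where a joint would pass 70% of its speed; a pose out of reach is approached as far as the arm can. A call is refused whole if a number of a shift passes 4.17 or a number of a turn 7.16, either way. A call with a gripper value outside its range is refused whole. The fingers move at their own pace and stop on an object; "force" is the grip in N (left out, the last holds). Time passes only in rows, so rows that do not move let the fingers close. It gives the time, the measured TCP pose, the force and the opening at its end, in the units of the state.
- r.get_state(): the state, without advancing time (a new reading comes with each control period).
- r.snapshot(name): name is "scene" or "top" or "wrist"; returns a dict with "color" (400x640x3 uint8, red, green, blue), "fov_y" (degrees; the focal length in pixels is half the picture's height over the tangent of half this angle, whatever the lens; pixels are square), "cx", "cy" (the principal point, pixels), "extrinsics" (4x4, takes a point from world to camera coordinates); the wrist camera has in their place "tool_from_camera" (4x4, takes a point from camera to tool coordinates, whose origin is the TCP and whose axes are the tool frame's). Camera axes: x right, y up, looking along -z (the intrinsics and any distortion apply to the point x, -y, -z); pixel columns grow to the right and rows downward; lengths in m; the calibration is good to about 2 mm. A picture is of the moment at which its call begins: read the wrist's pose just before it. There is no depth.
- r.finish_job(): hands the job in, once; it reports no verdict.
The state is a dict: "clock": time; "q": joint angles; "qd": joint speeds; "joint_torque": joint torques, N m; "tool_pos": TCP position; "eef_rot": TCP orientation; "contact_force": force on the tool from outside, world axes, zero at the start; "moment": the same for the moment, N m; "opening": opening from 0.0 (shut) to 1.0 (fully open).
Only numpy, scipy, OpenCV 4.12 (cv2) and the standard library are available. Lean on these libraries where they do the work, as an engineer would, in place of code of your own. Each camera call takes 0.05 s, during which the arm holds its last target. There are 200 camera calls.

## Working session

There is one attempt and no reset: what is moved stays moved. The work goes in short steps, Python scripts to look and compute and a tool call to move; the robot and the scene stay as the last step left them, time stands still between calls to the robot, and variables do not carry over. Pictures are saved under pics/ and viewed, about 8 in all and at most 12, crops included, and the job is handed in when it is done.

Besides the shell and the picture viewer there is one more tool, called after "Request:" in YAML: its name, and indented under it one key for each argument. drive_tool: Moves the arm, as the interface text tells. Its arguments: {"type":"object","properties":{"deltas":{"type":"array","items":{"type":"array"}},"force":{"type":"number"}},"required":["deltas"]}

```bash
ls; mkdir -p pics; python3 - <<'E'
from plant import r
import cv2
s=r.get_state(); print({k:s[k] for k in('clock','tool_pos','eef_rot','contact_force','opening')}, r.tip_reach)
for n in('top','scene'):
    d=r.snapshot(n); cv2.imwrite(f'pics/{n}0.png',d['color'][:,:,::-1]); print(n,d['fov_y'],d['cx'],d['cy'],d['extrinsics'],[k for k in d])
E
```

```text
pics
{'clock': 0.0, 'tool_pos': array([0.17191435, 0.60025234, 0.24890705]), 'eef_rot': array([ 0.0975889 ,  0.70028573, -0.09888127,  0.70021339]), 'contact_force': array([ 0.11006008, -0.47784295,  0.46260298]), 'opening': 0.9973326635300427} 0.011
top 43.15481554342807 320.40163807936096 200.33835951192563 [[ 0.00564677 -0.99961423 -0.02719372  0.01250544]
 [ 0.99500762  0.00290694  0.09975664 -0.54721471]
 [-0.0996391  -0.02762126  0.99464019 -1.35474587]
 [ 0.          0.          0.          1.        ]] ['color', 'fov_y', 'cx', 'cy', 'extrinsics']
scene 46.20192431012613 319.5228710320441 194.06906032080948 [[-0.40681531  0.91350372  0.00350079  0.21082807]
 [-0.76297857 -0.34188361  0.54861581  0.37347882]
 [ 0.50235944  0.22051428  0.83606725 -1.53765015]
 [ 0.          0.          0.          1.        ]] ['color', 'fov_y', 'cx', 'cy', 'extrinsics']
```

View pics/top0.png

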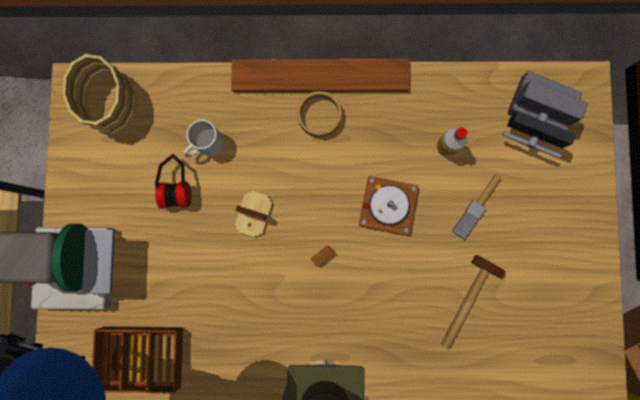

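View pics/scene0.png

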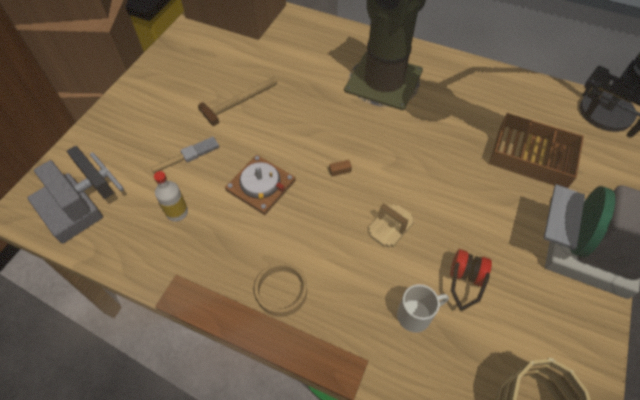

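The top view shows the former at about (254,214), its bar at (254,213) and its pinhole end at about (250,231). The jig is at (389,205), with the yellow lug near (377,187) and the red block near (367,205). The scene view agrees, with the former at (391,225) and the jig at (260,182). Next I'll write a helper, get first estimates, and zoom in.

```bash
cat > h.py <<'E'
import numpy as np, cv2
from scipy.spatial.transform import Rotation as R
from plant import r
def K(d): 
    f=200/np.tan(np.radians(d['fov_y'])/2); return f,d['cx'],d['cy']
def snap(n):
    s=r.get_state(); d=r.snapshot(n)
    if n=='wrist':
        T=np.eye(4); T[:3,:3]=R.from_quat(s['eef_rot']).as_matrix(); T[:3,3]=s['tool_pos']
        d['W']=T@d['tool_from_camera']
    else: d['W']=np.linalg.inv(d['extrinsics'])
    return d
def ray(d,u,v,z):
    f,cx,cy=K(d); c=d['W'][:3,:3]@np.array([(u-cx)/f,-(v-cy)/f,-1]); o=d['W'][:3,3]
    return o+c*(z-o[2])/c[2]
def proj(d,p):
    f,cx,cy=K(d); q=np.linalg.inv(d['W'])@np.append(p,1); return np.array([cx-f*q[0]/q[2],cy+f*q[1]/q[2]])
def blob(mask,box=None):
    if box: m=np.zeros_like(mask); x0,y0,x1,y1=box; m[y0:y1,x0:x1]=mask[y0:y1,x0:x1]; mask=m
    n,l,st,c=cv2.connectedComponentsWithStats(mask.astype(np.uint8)); i=1+np.argmax(st[1:,4]); return c[i],st[i],(l==i)
def st():
    s=r.get_state(); e=R.from_quat(s['eef_rot']).as_matrix()
    print('t%.2f'%s['clock'],'pos',s['tool_pos'].round(4),'F',s['contact_force'].round(1),'M',s['moment'].round(2),'op %.3f'%s['opening'],'q',s['q'].round(2)); print('tool axes cols\n',e.round(3)); return s
E
python3 - <<'E'
from h import *
s=st(); d=snap('top')
print('former',ray(d,254,214,.014),'bar',ray(d,254,213,.07),'jig seat',ray(d,389,205,.042), 'origin px',proj(d,[0,0,0]),'tcp px',proj(d,s['tool_pos']))
w=snap('wrist'); print(w['fov_y'],w['tool_from_camera'])
c=d['color'][:,:,::-1]
a=cv2.resize(c[175:255,220:290],None,fx=5.5,fy=5.5,interpolation=cv2.INTER_CUBIC); b=cv2.resize(c[165:245,350:430],None,fx=5,fy=5.5,interpolation=cv2.INTER_CUBIC)
cv2.imwrite('pics/c1.png',np.hstack([a,b]))
E
```

```text
t0.10 pos [0.1719 0.6003 0.249 ] F [ 0.7 -0.4  0.3] M [-0.03 -0.02 -0.01] op 0.999 q [-1.26  0.69 -0.19  1.57  0.16  0.9  -0.22]
tool axes cols
 [[-0.     0.275  0.961]
 [-0.002  0.961 -0.275]
 [-1.    -0.002  0.   ]]
former [0.51004546 0.19852381 0.014     ] bar [0.50864476 0.18962564 0.07      ] jig seat [ 0.5336349  -0.17035929  0.042     ] origin px [325.06990059 404.61289341] tcp px [ 57.33599384 355.31944892]
67.00270074547804 [[ 5.06295465e-04  2.87951275e-01 -9.57644927e-01 -1.34472915e-01]
 [ 9.99999841e-01  9.22902536e-05  5.56438473e-04  1.80133554e-04]
 [ 2.48608461e-04 -9.57645057e-01 -2.87951183e-01 -7.36960842e-02]
 [ 0.00000000e+00  0.00000000e+00  0.00000000e+00  1.00000000e+00]]
```

View pics/c1.png

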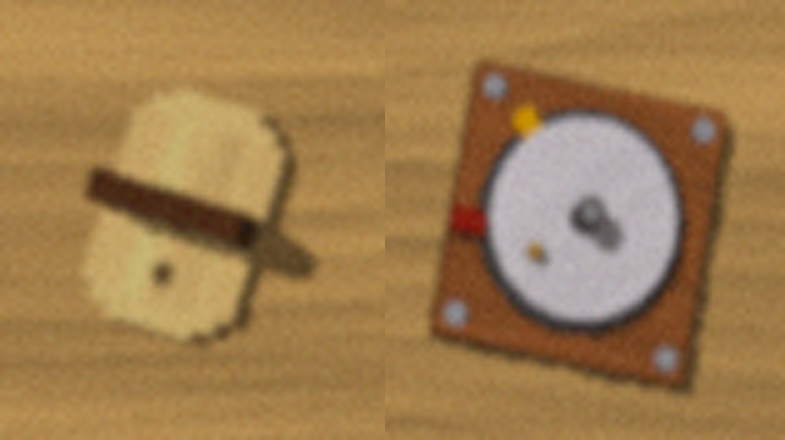

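The crop is clear. On the left, the bar runs from (95,185) to (250,235) and the pinhole is at (162,272), so the plate yaw is about −18°. On the right, the disc centre is near (583,218), the pin is at (535,252), the lug at (527,120) and the red stop at (467,222). That puts the pin at about 123° and the jig yaw at about −10°, leaving about 47° to turn. I'll move above the former first.

Request:
drive_tool:
  deltas:
    - [[0,0,0],[0,-2.0,2.9],8.8]
    - [[0,0,0],[0,-2.0,2.9],8.8]
    - [[0,0,0],[0,-2.0,2.9],8.8]
    - [[0,0,0],[0,-2.0,2.9],8.8]
    - [[0,0,0],[0,-2.0,2.9],8.8]
    - [[0,0,0],[0,-2.0,2.9],8.8]
    - [[0,0,0],[0,-2.0,2.9],8.8]
    - [[0,0,0],[0,-2.0,2.9],8.8]
    - [[0,0,0],[0,-2.0,2.9],8.8]
    - [[0,0,0],[0,-2.0,2.9],8.8]
    - [[0,0,0],[0,-2.0,2.9],8.8]
    - [[0,0,0],[0,-2.0,2.9],8.8]

```text
clock: 1.2
tool_pos: [0.4413, 0.2729, 0.2497]
eef_rot: [0.098, 0.7, -0.098, 0.7]
contact_force: [1.1, 0.3, -0.6]
opening: 0.998
```

Request:
drive_tool:
  deltas:
    - [[0,0,0],[0,-2.0,2.9],8.8]
    - [[0,0,0],[0,-2.0,2.9],8.8]
    - [[0,0,0],[0,-2.0,2.9],8.8]
    - [[7,0,0],[0,0,0],8.8]
    - [[7,0,0],[0,0,0],8.8]
    - [[7,0,0],[0,0,0],8.8]
    - [[7,0,0],[0,0,0],8.8]
    - [[7,0,0],[0,0,0],8.8]
    - [[7,0,0],[0,0,0],8.8]
    - [[7,0,0],[0,0,0],8.8]
    - [[7,0,0],[0,0,0],8.8]
    - [[7,0,0],[0,0,0],8.8]

```text
clock: 2.2
tool_pos: [0.5075, 0.1928, 0.2496]
eef_rot: [0.451, 0.544, -0.451, 0.544]
contact_force: [0.1, -0.2, -1.0]
opening: 0.999
```

Request:
drive_tool:
  deltas:
    - [[7,0,0],[0,0,0],8.8]
    - [[7,0,0],[0,0,0],8.8]
    - [[7,0,0],[0,0,0],8.8]
    - [[7,0,0],[0,0,0],8.8]
    - [[0,0,0],[0,0,0],8.8]
    - [[0,0,0],[0,0,0],8.8]

```text
clock: 2.7
tool_pos: [0.5075, 0.1929, 0.2496]
eef_rot: [-0.567, -0.422, 0.568, -0.422]
contact_force: [0.0, -0.8, 0.1]
opening: 1.002
```

```bash
python3 - <<'E'
from h import *
st(); w=snap('wrist'); np.save('w1W.npy',w['W']); cv2.imwrite('pics/w1.png',w['color'][:,:,::-1]); print(w['cx'],w['cy'])
for p in ([.5086,.1896,.07],[.51,.1985,.014]): print(proj(w,p))
E
```

```text
t2.70 pos [0.5075 0.1929 0.2496] F [ 0.  -0.8  0.1] M [-0.1   0.12  0.01] op 1.002 q [-0.58  0.59  0.22  1.83 -0.18  0.74 -0.56]
tool axes cols
 [[-0.     0.958 -0.288]
 [-0.    -0.288 -0.958]
 [-1.    -0.     0.   ]]
318.753865655235 199.03450226845862
[320.10806031 183.53761444]
[318.95908787 165.66365385]
```

View pics/w1.png

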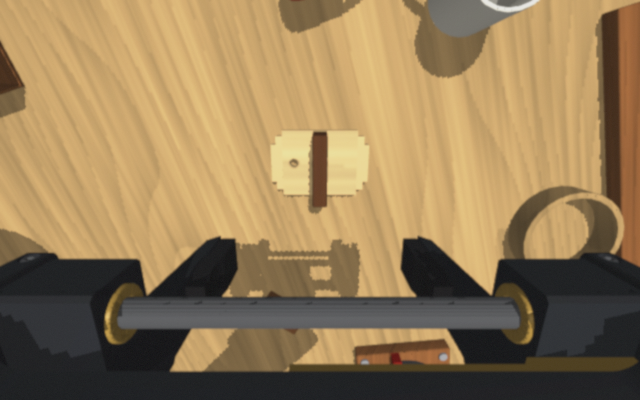

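The wrist view shows the plate around (320,163). The bar is nearly vertical in the image, from about (320,133) to (319,207), between the fingers, and the pinhole is at (293,163). I'll measure the bar by mask.

```bash
cat > bar.py <<'E'
from h import *
st(); w=snap('wrist'); c=w['color']; hsv=cv2.cvtColor(c,cv2.COLOR_RGB2HSV)
m=(c.max(2)<135)&(hsv[:,:,1]>110)
cen,s,l=blob(m,(280,100,360,235)); print('blob',cen,s)
for r0 in range(s[1]+2,s[1]+s[3],12):
    x=np.where(l[r0])[0]; print(r0,x.min(),x.max(), c[r0,int(cen[0])])
rect=cv2.minAreaRect(np.argwhere(l)[:,::-1].astype(np.float32)); b=cv2.boxPoints(rect)
b=b[np.argsort(b[:,1])]; t=b[:2].mean(0); u=b[2:].mean(0)
P,Q=ray(w,*t,.070),ray(w,*u,.070); v=P-Q; print('ends',P,Q,'len',np.linalg.norm(v),'mid',(P+Q)/2,'plate yaw',np.degrees(np.arctan2(v[1],v[0]))-90)
y=(c[:,:,0]>200)&(c[:,:,2]>110)
cen,s,l2=blob(y|l,(255,110,385,215)); print('plate',s,cen,ray(w,s[0],163,.014),ray(w,s[0]+s[2]-1,163,.014))
e=ray(w,293.5,162.5,.014); print('hole',e)
E
python3 bar.py
```

```text
t2.75 pos [0.5075 0.1929 0.2496] F [0.3 0.3 0.5] M [-0.02  0.13 -0.04] op 0.999 q [-0.58  0.59  0.22  1.83 -0.18  0.74 -0.56]
tool axes cols
 [[-0.     0.958 -0.288]
 [-0.    -0.288 -0.958]
 [-1.    -0.     0.   ]]
blob [318.60358056 171.27365729] [ 309  132   18   80 1173]
134 313 326 [68 43 30]
146 312 326 [102  66  44]
158 312 326 [102  65  43]
170 312 326 [102  65  42]
182 312 325 [102  65  42]
194 312 326 [102  66  42]
206 309 324 [103  72  48]
ends [0.52159334 0.24204962 0.07      ] [0.49696211 0.16069708 0.07      ] len 0.0849996072698589 mid [0.50927773 0.20137335 0.07      ] plate yaw -16.844813001546726
plate [ 255  110  130  105 9501] [325.97484475 159.18198084] [0.43534501 0.22449964 0.014     ] [0.58788349 0.17853639 0.014     ]
hole [0.48107408 0.21137044 0.014     ]
```

The pinhole ray puts the origin at about (0.511, 0.202), and the bar mid agrees. Yaw −17° matches the tool's −16.7°. I'll descend and grip.

Request:
drive_tool:
  deltas:
    - [[0,0,0],[0,0.03,-0.96],8.8]
    - [[0,0,0],[3.5,0,0],8.8]
    - [[0,0,0],[3.5,0,0],8.8]
    - [[0,0,0],[3.5,0,0],8.8]
    - [[0,0,0],[3.5,0,0],8.8]
    - [[0,0,0],[3.5,0,0],8.8]
    - [[0,0,0],[1.9,0,0],8.8]
    - [[0,0,0],[0,0,0],8.8]
    - [[0,0,0],[0,0,0],4.0]
    - [[0,0,0],[0,0,0],2.5]
    - [[0,0,0],[0,0,0],2.5]
    - [[0,0,0],[0,0,0],2.5]
  force: 20

```text
clock: 3.8
tool_pos: [0.5118, 0.2024, 0.0573]
eef_rot: [0.569, 0.421, -0.567, 0.421]
contact_force: [0.1, 0.2, 0.4]
opening: 0.726
```

Request:
drive_tool:
  deltas:
    - [[0,0,0],[0,0,0],1.2]
    - [[0,0,0],[0,0,0],1.2]
    - [[0,0,0],[0,0,0],1.2]
    - [[0,0,0],[0,0,0],1.2]

```text
clock: 4.13
tool_pos: [0.5109, 0.2019, 0.056]
eef_rot: [0.568, 0.421, -0.568, 0.421]
contact_force: [-0.1, 0.4, -1.0]
opening: 0.419
```

```bash
python3 - <<'E'
from h import *
st(); w=snap('wrist'); cv2.imwrite('pics/w2.png',w['color'][:,:,::-1])
E
```

```text
t4.13 pos [0.5109 0.2019 0.056 ] F [-0.1  0.4 -1. ] M [-0.05  0.08 -0.  ] op 0.419 q [-0.52  0.9   0.1   1.93 -0.25  0.32 -0.51]
tool axes cols
 [[ 0.     0.956 -0.292]
 [ 0.    -0.292 -0.956]
 [-1.     0.    -0.   ]]
```

View pics/w2.png

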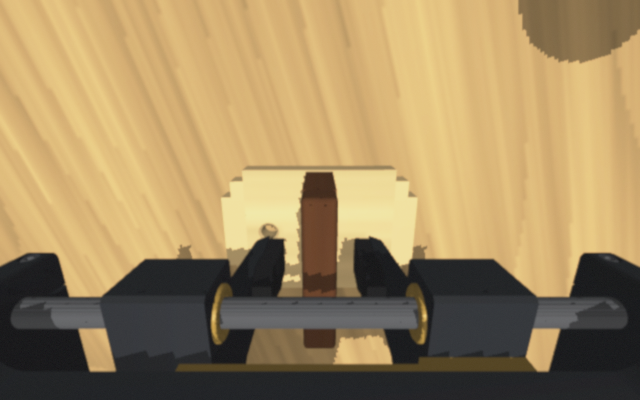

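The bar is centred between the fingers, with its top face from about (319,197) to (319,347) and its near end face above that. The pinhole is at (269,230). I'll check the along-bar offset and finish closing.

Request:
drive_tool:
  deltas:
    - [[0,0,0],[0,0,0],1.0]
    - [[0,0,0],[0,0,0],1.0]
    - [[0,0,0],[0,0,0],1.0]
    - [[0,0,0],[0,0,0],1.0]
    - [[0,0,0],[0,0,0],1.0]
    - [[0,0,0],[0,0,0],1.0]
  force: 55

```text
clock: 4.68
tool_pos: [0.5108, 0.2018, 0.0557]
eef_rot: [0.568, 0.421, -0.568, 0.421]
contact_force: [0.1, -1.1, -0.2]
opening: 0.171
```

```bash
python3 - <<'E'
from h import *
s=st(); w=snap('wrist'); T=np.eye(4);T[:3,:3]=R.from_quat(s['eef_rot']).as_matrix();T[:3,3]=s['tool_pos']; I=np.linalg.inv(T)
for n,u,v,z in(('near end',319,197,.07),('far end',319,347,.07),('hole',269,230,.014),('plate top edge',320,167,.014)):
    p=ray(w,u,v,z); print(n,p,'tool',(I@np.append(p,1))[:3].round(4))
E
```

```text
t4.68 pos [0.5108 0.2018 0.0557] F [ 0.1 -1.1 -0.2] M [-0.07  0.03 -0.01] op 0.171 q [-0.52  0.9   0.1   1.93 -0.25  0.32 -0.51]
tool axes cols
 [[ 0.     0.956 -0.292]
 [ 0.    -0.292 -0.956]
 [-1.     0.    -0.   ]]
near end [0.52311512 0.23918544 0.07      ] tool [-0.0143  0.0008 -0.0393]
far end [0.50085828 0.16628682 0.07      ] tool [-0.0143  0.0008  0.0369]
hole [0.48195794 0.21191317 0.014     ] tool [ 0.0417 -0.0306 -0.0012]
plate top edge [0.5242786  0.24088909 0.014     ] tool [ 0.0417  0.0014 -0.0413]
```

It's gripped: the opening is about 15 mm, and the former sits −1.2 mm along tool z. I'll lift it and measure the jig from the stored top and scene pictures.

Request:
drive_tool:
  deltas:
    - [[0,0,0],[-1.0,0,0],1.0]
    - [[0,0,0],[-2.0,0,0],1.0]
    - [[0,0,0],[-3.0,0,0],1.0]
    - [[0,0,0],[-3.5,0,0],1.0]
    - [[0,0,0],[-3.5,0,0],1.0]
    - [[0,0,0],[-3.5,0,0],1.0]
    - [[0,0,0],[-2.5,0,0],1.0]
    - [[0,0,0],[0,0,0],1.0]

```text
clock: 5.4
tool_pos: [0.513, 0.2025, 0.251]
eef_rot: [0.572, 0.42, -0.565, 0.421]
contact_force: [1.5, -0.4, -3.2]
opening: 0.17
```

```bash
cat > jig.py <<'E'
from h import *
st()
def J(n,box,f):
    d=snap(n); c=cv2.imread(f)[:,:,::-1]; hsv=cv2.cvtColor(np.ascontiguousarray(c),cv2.COLOR_RGB2HSV)
    m=(hsv[:,:,1]<60)&(c.min(2)>120)
    cen,s,l=blob(m,box); cn=max(cv2.findContours(l.astype(np.uint8),0,2)[0],key=cv2.contourArea)
    e=cv2.fitEllipse(cv2.convexHull(cn)); seat=ray(d,*e[0],.042)
    w=[ray(d,*p,.042) for p in cn[:,0]]; rr=[np.linalg.norm(p-seat) for p in w]
    print(n,'ellipse',e,'seat',seat,'rad',np.percentile(rr,[5,50,95]).round(4))
    bx=np.zeros(m.shape,bool); x0,y0,x1,y1=box; bx[y0:y1,x0:x1]=1
    H,S,V=[hsv[:,:,i].astype(int) for i in range(3)]
    def cc(mm,z,name):
        try: p,s,_=blob(mm&bx); P=ray(d,*p,z); v=P-seat; print(' ',name,p.round(1),s[4],P.round(4),'r %.4f ang %.1f'%(np.hypot(v[0],v[1]),np.degrees(np.arctan2(v[1],v[0]))))
        except Exception as ex: print(name,ex)
    hull=cv2.fillConvexPoly(np.zeros(m.shape,np.uint8),cv2.convexHull(cn),1)>0
    cc((S>90)&(H>12)&(H<32)&cv2.erode(hull.astype(np.uint8),np.ones((3,3)))>0,.058,'pin')
    cc((S>180)&(H>18)&(H<32)&(V>150),.04,'lug')
    cc((S>190)&((H<4)|(H>176)),.04,'red')
    cc((H<14)&(S>120)&(V<160)|hull,.022,'base')
    mm=((H<14)&(S>120)|hull)&bx; _,_,l=blob(mm); rect=cv2.minAreaRect(np.argwhere(l)[:,::-1].astype(np.float32)); b=[ray(d,*p,.022) for p in cv2.boxPoints(rect)]
    for i in range(4):
        v=b[(i+1)%4]-b[i]; print('   edge %.1f len %.4f'%(np.degrees(np.arctan2(v[1],v[0])),np.hypot(*v[:2])))
    print('   base mid',np.mean(b,0).round(4))
    print('   shaft tip px if here',proj(d,[*seat[:2],.082]))
J('top',(350,165,430,245),'pics/top0.png'); J('scene',(220,145,300,215),'pics/scene0.png')
E
python3 jig.py
```

```text
t5.40 pos [0.513  0.2025 0.251 ] F [ 1.5 -0.4 -3.2] M [-0.07 -0.05  0.03] op 0.170 q [-0.6   0.6   0.23  1.81 -0.19  0.75 -0.57]
tool axes cols
 [[ 0.008  0.956 -0.292]
 [ 0.004 -0.292 -0.956]
 [-1.     0.007 -0.006]]
top ellipse ((389.1817626953125, 204.26365661621094), (36.812713623046875, 37.044612884521484), 85.54520416259766) seat [ 0.53562715 -0.17086266  0.042     ] rad [0.0475 0.0493 0.0503]
  pin [379.5 210.5] 4 [ 0.5174 -0.1433  0.058 ] r 0.0330 ang 123.5
  lug [377.9 186.2] 16 [ 0.5847 -0.1411  0.04  ] r 0.0574 ang 31.2
  red [366.2 205. ] 12 [ 0.5336 -0.1091  0.04  ] r 0.0617 ang 91.9
  base [388.6 205.6] 2153 [ 0.5339 -0.1715  0.022 ] r 0.0018 ang -158.2
   edge -11.4 len 0.1399
   edge -101.4 len 0.1413
   edge 168.1 len 0.1392
   edge 78.9 len 0.1400
   base mid [ 0.5337 -0.1704  0.022 ]
   shaft tip px if here [390.83579435 202.85515584]
scene ellipse ((259.0728759765625, 177.51254272460938), (30.545455932617188, 37.05841827392578), 82.08711242675781) seat [ 0.53747694 -0.17086366  0.042     ] rad [0.0475 0.0493 0.0515]
  pin [270.5 174. ] 2 [ 0.5241 -0.1415  0.058 ] r 0.0323 ang 114.5
  lug [260.7 195.3] 3 [ 0.5857 -0.1407  0.04  ] r 0.0569 ang 32.1
red attempt to get argmax of an empty sequence
  base [260.1 182.2] 1398 [ 0.5385 -0.1696  0.022 ] r 0.0016 ang 50.5
   edge 175.1 len 0.1506
   edge 70.6 len 0.1492
   edge -7.9 len 0.1429
   edge -107.1 len 0.1401
   base mid [ 0.5401 -0.1703  0.022 ]
   shaft tip px if here [257.49136673 168.7453805 ]
```

The two views agree: axis about (0.536, −0.171), pin angle about 123°, jig yaw about −11.5°. I'll carry the former across and turn it to about −57°.

Request:
drive_tool:
  deltas:
    - [[0,0,0],[0,1.08,2.93],1.0]
    - [[0,0,0],[0,1.08,2.93],1.0]
    - [[0,0,0],[0,1.08,2.93],1.0]
    - [[0,0,0],[0,1.08,2.93],1.0]
    - [[0,0,0],[0,1.08,2.93],1.0]
    - [[0,0,0],[0,1.08,2.93],1.0]
    - [[0,0,0],[0,1.08,2.93],1.0]
    - [[0,0,0],[0,1.08,2.93],1.0]
    - [[0,0,0],[0,1.08,2.93],1.0]
    - [[0,0,0],[0,1.08,2.93],1.0]
    - [[0,0,0],[0,1.08,2.93],1.0]
    - [[0,0,0],[0,1.08,2.93],1.0]

```text
clock: 6.5
tool_pos: [0.53, -0.173, 0.2431]
eef_rot: [-0.567, -0.423, 0.569, -0.419]
contact_force: [0.2, -1.0, -3.6]
opening: 0.173
```

Request:
drive_tool:
  deltas:
    - [[6.7,0,0],[0,0,0],1.0]
    - [[6.7,0,0],[0,0,0],1.0]
    - [[6.7,0,0],[0,0,0],1.0]
    - [[6.7,0,0],[0,0,0],1.0]
    - [[6.7,0,0],[0,0,0],1.0]
    - [[6.7,0,0],[0,0,0],1.0]
    - [[0,0,0],[0,0,0],1.0]
    - [[0,0,0],[0,0,0],1.0]
    - [[0,0,0],[0,0,0],1.0]

```text
clock: 7.25
tool_pos: [0.5312, -0.1718, 0.2444]
eef_rot: [-0.677, -0.201, 0.679, -0.2]
contact_force: [-0.3, 0.6, -4.4]
opening: 0.175
```

```bash
python3 - <<'E'
from h import *
s=st(); w=snap('wrist'); cv2.imwrite('pics/w3.png',w['color'][:,:,::-1])
for p in ([.5355,-.1708,.082],[.5355+.032*np.cos(np.radians(123)),-.1708+.032*np.sin(np.radians(123)),.058]): print(proj(w,p))
E
```

```text
t7.25 pos [ 0.5312 -0.1718  0.2444] F [-0.3  0.6 -4.4] M [-0.05  0.11 -0.02] op 0.175 q [ 0.01  0.64  0.37  1.79 -0.31  0.78 -0.45]
tool axes cols
 [[-0.003  0.545 -0.839]
 [ 0.001 -0.839 -0.545]
 [-1.    -0.002  0.002]]
[320.16909503 181.02929845]
[290.61638457 175.84225799]
```

View pics/w3.png

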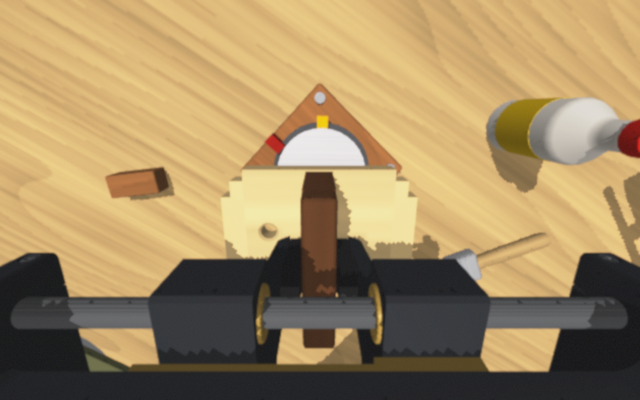

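The plate is held level over the jig. The disc's far arc spans (275–367, 127–165), the lug is at (322,121), the red block at (275,143) and the pinhole at (269,230). I'll refine the axis by fitting the visible arc.

```bash
python3 - <<'E'
from h import *
from scipy.optimize import least_squares
s=st(); w=snap('wrist'); c=w['color']; hsv=cv2.cvtColor(c,cv2.COLOR_RGB2HSV)
m=(hsv[:,:,1]<50)&(c.min(2)>140)
_,stt,l=blob(m,(260,110,380,167)); print(stt)
P=[]
for x in range(stt[0]+3,stt[0]+stt[2]-3):
    y=np.where(l[:,x])[0]
    if len(y): P.append(ray(w,x,y.min()-.5,.042)[:2])
P=np.array(P); f=least_squares(lambda q:np.hypot(*(P-q).T)-.05,[.535,-.171],loss='soft_l1',f_scale=.001); print('axis',f.x,'rms',np.sqrt(np.mean(f.fun**2)))
g=least_squares(lambda q:np.hypot(*(P-q[:2]).T)-q[2],[.535,-.171,.05]); print('free r',g.x)
b=(hsv[:,:,0]>18)&(hsv[:,:,0]<32)&(hsv[:,:,1]>190)&(c[:,:,0]>150)
q,k,_=blob(b,(300,100,345,135)); L=ray(w,*q,.042)[:2]; v=L-f.x; print('lug',q,L,np.hypot(*v),np.degrees(np.arctan2(v[1],v[0])))
C=ray(w,320,84,.022)[:2]; v=C-f.x; print('corner',C,np.hypot(*v),np.degrees(np.arctan2(v[1],v[0])))
E
```

```text
t7.30 pos [ 0.5314 -0.172   0.2448] F [-0.4 -0.2 -4.4] M [-0.03  0.12 -0.02] op 0.169 q [ 0.01  0.63  0.37  1.79 -0.31  0.78 -0.45]
tool axes cols
 [[-0.002  0.544 -0.839]
 [ 0.001 -0.839 -0.544]
 [-1.    -0.002  0.001]]
[ 277  128   88   38 2535]
axis [ 0.53619086 -0.1712904 ] rms 0.00043648009270986837
free r [ 0.53557822 -0.17168423  0.05060623]
lug [321.72727273 120.95041322] [ 0.5846686  -0.14142548] 0.05693860186890857 31.635333540165973
corner [ 0.61622947 -0.11874024] 0.09574809687589016 33.28730890432533
```

The axis is at (0.536, −0.171) with a 0.4 mm rms fit, and the base corner gives jig yaw −11.7°. I'll correct by 3.6 mm and come down to just above the shaft tip.

Request:
drive_tool:
  deltas:
    - [[0,0,0],[0,0.17,-0.32],1.0]
    - [[0,0,0],[2.5,0,0],1.0]
    - [[0,0,0],[2.5,0,0],1.0]
    - [[0,0,0],[2.5,0,0],1.0]
    - [[0,0,0],[1.5,0,0],1.0]
    - [[0,0,0],[0.9,0,0],1.0]
    - [[0,0,0],[0,0,0],1.0]
    - [[0,0,0],[0,0,0],1.0]
    - [[0,0,0],[0,0,0],1.0]
    - [[0,0,0],[0,0,0],1.0]

```text
clock: 8.18
tool_pos: [0.5366, -0.1723, 0.1479]
eef_rot: [0.679, 0.199, -0.677, 0.2]
contact_force: [0.5, 0.5, -3.0]
opening: 0.177
```

```bash
python3 - <<'E'
from h import *
st()
E
```

```text
t8.18 pos [ 0.5366 -0.1723  0.1479] F [ 0.5  0.5 -3. ] M [-0.1   0.11 -0.06] op 0.177 q [ 0.06  0.77  0.29  1.86 -0.39  0.56 -0.4 ]
tool axes cols
 [[ 0.003  0.542 -0.84 ]
 [-0.001 -0.84  -0.542]
 [-1.     0.002 -0.002]]
```

Request:
drive_tool:
  deltas:
    - [[0,0,0],[0,-0.14,0.1],1.0]
    - [[0,0,0],[0.3,0,0],1.0]
    - [[0,0,0],[0.3,0,0],1.0]
    - [[0,0,0],[0.3,0,0],1.0]
    - [[0,0,0],[0.3,0,0],1.0]
    - [[0,0,0],[0.2,0,0],1.0]
    - [[0,0,0],[0.2,0,0],1.0]
    - [[0,0,0],[0,0,0],1.0]
    - [[0,0,0],[0,0,0],1.0]

```text
clock: 8.93
tool_pos: [0.5342, -0.1713, 0.1306]
eef_rot: [0.678, 0.2, -0.678, 0.2]
contact_force: [1.1, -0.4, -3.9]
opening: 0.172
```

```bash
python3 - <<'E'
from h import *
st()
for n,(x0,x1,y0,y1) in (('scene',(200,330,90,240)),):
    c=snap(n)['color'][y0:y1,x0:x1,::-1]; cv2.imwrite('pics/s4.png',cv2.resize(c,None,fx=4,fy=4,interpolation=cv2.INTER_CUBIC))
E
```

```text
t8.93 pos [ 0.5342 -0.1713  0.1306] F [ 1.1 -0.4 -3.9] M [-0.02  0.03 -0.06] op 0.172 q [ 0.07  0.8   0.27  1.88 -0.4   0.52 -0.39]
tool axes cols
 [[ 0.     0.542 -0.84 ]
 [ 0.    -0.84  -0.542]
 [-1.     0.    -0.   ]]
```

View pics/s4.png

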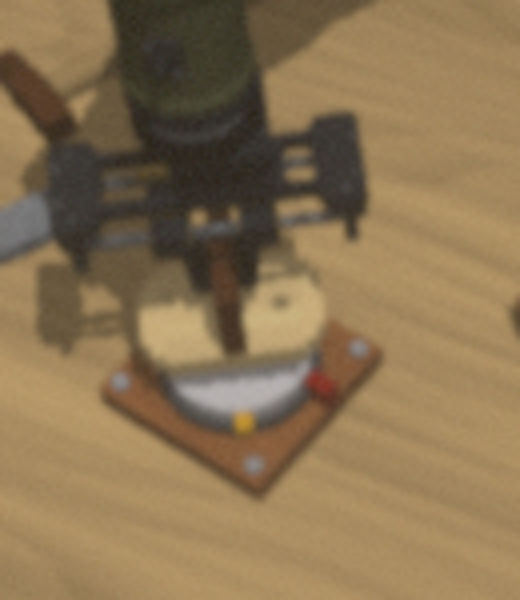

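The plate is over the jig, with the lug at (244,422) and red block at (320,385) in view. The underside is about 7 mm below the shaft tip with only the weight on the wrist, so the shaft is in the hole. I'll lower gently to pin height.

Request:
drive_tool:
  deltas:
    - [[0,0,0],[0.25,0,0],1.0]
    - [[0,0,0],[0.25,0,0],1.0]
    - [[0,0,0],[0.25,0,0],1.0]
    - [[0,0,0],[0.25,0,0],1.0]
    - [[0,0,0],[0.2,0,0],1.0]
    - [[0,0,0],[0,0,0],1.0]
    - [[0,0,0],[0,0,0],1.0]

```text
clock: 9.57
tool_pos: [0.5342, -0.1713, 0.1185]
eef_rot: [0.678, 0.2, -0.678, 0.2]
contact_force: [1.6, -0.9, -5.3]
opening: 0.172
```

Request:
drive_tool:
  deltas:
    - [[0,0,0],[0.15,0,0],1.0]
    - [[0,0,0],[0.1,0,0],1.0]
    - [[0,0,0],[0.1,0,0],1.0]
    - [[0,0,0],[0.1,0,0],1.0]
    - [[0,0,0],[0,0,0],1.0]
    - [[0,0,0],[0,0,0],1.0]

```text
clock: 10.07
tool_pos: [0.5342, -0.1713, 0.1141]
eef_rot: [0.678, 0.2, -0.678, 0.2]
contact_force: [1.7, -0.8, -4.4]
opening: 0.174
```

```bash
python3 - <<'E'
from h import *
st()
E
```

```text
t10.07 pos [ 0.5342 -0.1713  0.1141] F [ 1.7 -0.8 -4.4] M [-0.08 -0.2   0.01] op 0.174 q [ 0.08  0.82  0.25  1.88 -0.41  0.48 -0.38]
tool axes cols
 [[ 0.     0.542 -0.84 ]
 [ 0.    -0.84  -0.542]
 [-1.     0.    -0.   ]]
```

Request:
drive_tool:
  deltas:
    - [[0,0,0],[0,0.03,-0.04],1.0]
    - [[0,0,0],[0.05,0,0],1.0]
    - [[0,0,0],[0.05,0,0],1.0]
    - [[0,0,0],[0.05,0,0],1.0]
    - [[0,0,0],[0.05,0,0],1.0]
    - [[0,0,0],[0,0,0],1.0]
    - [[0,0,0],[0,0,0],1.0]

```text
clock: 10.65
tool_pos: [0.5344, -0.1713, 0.1121]
eef_rot: [-0.678, -0.2, 0.678, -0.2]
contact_force: [0.6, 0.6, -3.5]
opening: 0.174
```

```bash
python3 - <<'E'
from h import *
st()
E
```

```text
t10.65 pos [ 0.5344 -0.1713  0.1121] F [ 0.6  0.6 -3.5] M [-0.05  0.01 -0.03] op 0.174 q [ 0.08  0.83  0.25  1.88 -0.41  0.48 -0.38]
tool axes cols
 [[-0.     0.542 -0.84 ]
 [ 0.    -0.84  -0.542]
 [-1.    -0.     0.   ]]
```

Request:
drive_tool:
  deltas:
    - [[0,0,0],[0.05,0,0],1.0]
    - [[0,0,0],[0.05,0,0],1.0]
    - [[0,0,0],[0.05,0,0],1.0]
    - [[0,0,0],[0,0,0],1.0]
    - [[0,0,0],[0,0,0],1.0]

```text
clock: 11.07
tool_pos: [0.5346, -0.1713, 0.1106]
eef_rot: [0.678, 0.2, -0.678, 0.2]
contact_force: [1.2, -0.4, -4.5]
opening: 0.174
```

```bash
python3 - <<'E'
from h import *
st()
E
```

```text
t11.07 pos [ 0.5346 -0.1713  0.1106] F [ 1.2 -0.4 -4.5] M [ 0.   -0.03 -0.04] op 0.174 q [ 0.08  0.83  0.25  1.88 -0.41  0.48 -0.38]
tool axes cols
 [[ 0.     0.542 -0.84 ]
 [ 0.    -0.84  -0.542]
 [-1.    -0.    -0.   ]]
```

The underside is 3 mm below the pin top with no reaction, so the pin has found its hole. I'll continue towards the seat.

Request:
drive_tool:
  deltas:
    - [[0,0,0],[0.1,0,0],1.0]
    - [[0,0,0],[0.1,0,0],1.0]
    - [[0,0,0],[0.1,0,0],1.0]
    - [[0,0,0],[0.1,0,0],1.0]
    - [[0,0,0],[0,0,0],1.0]

```text
clock: 11.48
tool_pos: [0.5346, -0.1713, 0.1065]
eef_rot: [0.678, 0.2, -0.678, 0.2]
contact_force: [0.8, -0.8, -3.4]
opening: 0.171
```

Request:
drive_tool:
  deltas:
    - [[0,0,0],[0.1,0,0],1.0]
    - [[0,0,0],[0.1,0,0],1.0]
    - [[0,0,0],[0.1,0,0],1.0]
    - [[0,0,0],[0.1,0,0],1.0]
    - [[0,0,0],[0.1,0,0],1.0]
    - [[0,0,0],[0,0,0],1.0]
    - [[0,0,0],[0,0,0],1.0]

```text
clock: 12.07
tool_pos: [0.5346, -0.1713, 0.1016]
eef_rot: [0.678, 0.2, -0.678, 0.2]
contact_force: [1.6, 0.1, -5.6]
opening: 0.168
```

```bash
python3 - <<'E'
from h import *
st()
E
```

```text
t12.07 pos [ 0.5346 -0.1713  0.1016] F [ 1.6  0.1 -5.6] M [-0.09 -0.14 -0.04] op 0.168 q [ 0.09  0.84  0.24  1.89 -0.42  0.46 -0.37]
tool axes cols
 [[-0.     0.542 -0.84 ]
 [ 0.    -0.84  -0.542]
 [-1.    -0.    -0.   ]]
```

Request:
drive_tool:
  deltas:
    - [[0,0,0],[0.1,0,0],1.0]
    - [[0,0,0],[0.1,0,0],1.0]
    - [[0,0,0],[0.1,0,0],1.0]
    - [[0,0,0],[0,0,0],1.0]
    - [[0,0,0],[0,0,0],1.0]

```text
clock: 12.48
tool_pos: [0.5346, -0.1713, 0.0986]
eef_rot: [0.678, 0.2, -0.678, 0.2]
contact_force: [1.4, 0.8, -3.6]
opening: 0.172
```

Request:
drive_tool:
  deltas:
    - [[0,0,0],[0.05,0,0],1.0]
    - [[0,0,0],[0.05,0,0],1.0]
    - [[0,0,0],[0,0,0],1.0]
    - [[0,0,0],[0,0,0],1.0]

```text
clock: 12.82
tool_pos: [0.5347, -0.1713, 0.0978]
eef_rot: [0.678, 0.2, -0.678, 0.2]
contact_force: [2.2, -0.9, -3.7]
opening: 0.172
```

Request:
drive_tool:
  deltas:
    - [[0,0,0],[0.04,0,0],1.0]
    - [[0,0,0],[0,0,0],1.0]
    - [[0,0,0],[0,0,0],1.0]

```text
clock: 13.07
tool_pos: [0.5349, -0.1713, 0.0977]
eef_rot: [0.679, 0.2, -0.678, 0.2]
contact_force: [1.5, 0.7, 1.3]
opening: 0.176
```

Light contact came at TCP z = 0.0977, exactly the predicted seated height (wrist force −4 → +1 N). Now I'll turn counterclockwise, which is negative about tool x, compensating for the 1.2 mm grip offset.

Request:
drive_tool:
  deltas:
    - [[0,0,0],[0.02,0,0],1.0]
    - [[-1.5,0,0],[0,0.003,0],1.0]
    - [[-2,0,0],[0,0.004,0],1.0]
    - [[-2,0,0],[0,0.004,0],1.0]
    - [[-2,0,0],[0,0.004,0],1.0]
    - [[0,0,0],[0,0,0],1.0]

```text
clock: 13.57
tool_pos: [0.5349, -0.1713, 0.0976]
eef_rot: [0.664, 0.244, -0.663, 0.244]
contact_force: [0.2, 1.9, 5.3]
opening: 0.17
```

```bash
python3 - <<'E'
from h import *
s=st(); e=R.from_quat(s['eef_rot']).as_matrix(); print('yaw',np.degrees(np.arctan2(e[1,1],e[0,1])))
E
```

```text
t13.57 pos [ 0.5349 -0.1713  0.0976] F [0.2 1.9 5.3] M [ 0.32  0.09 -0.04] op 0.170 q [ 0.11  0.85  0.2   1.89 -0.37  0.44 -0.29]
tool axes cols
 [[ 0.001  0.648 -0.762]
 [ 0.001 -0.762 -0.648]
 [-1.     0.    -0.001]]
yaw -49.631456970889104
```

Request:
drive_tool:
  deltas:
    - [[-2,0,0],[0,0.004,0],1.0]
    - [[-2,0,0],[0,0.004,0],1.0]
    - [[-2,0,0],[0,0.004,0],1.0]
    - [[-2,0,0],[0,0.004,0],1.0]

```text
clock: 13.9
tool_pos: [0.5348, -0.1714, 0.0976]
eef_rot: [0.645, 0.29, -0.645, 0.289]
contact_force: [0.1, 1.7, 6.8]
opening: 0.177
```

```bash
python3 - <<'E'
from h import *
s=st(); e=R.from_quat(s['eef_rot']).as_matrix(); print('yaw',np.degrees(np.arctan2(e[1,1],e[0,1])))
c=snap('scene')['color'][100:240,200:330,::-1]; cv2.imwrite('pics/s5.png',cv2.resize(c,None,fx=4,fy=4,interpolation=cv2.INTER_CUBIC))
E
```

```text
t13.90 pos [ 0.5348 -0.1714  0.0976] F [0.1 1.7 6.8] M [ 0.34  0.11 -0.24] op 0.177 q [ 0.13  0.84  0.17  1.89 -0.31  0.44 -0.2 ]
tool axes cols
 [[ 0.     0.747 -0.665]
 [ 0.001 -0.665 -0.747]
 [-1.    -0.    -0.001]]
yaw -41.65176396569649
```

View pics/s5.png

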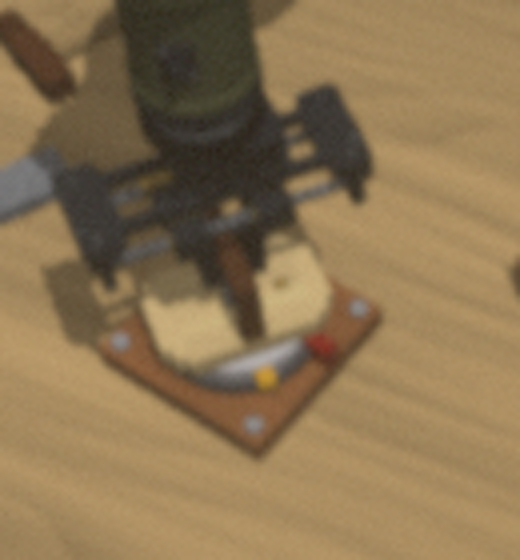

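The lug has moved to (266,378) with the plate seated, and the moment is −0.24 N m, so the spindle turns along. I'll continue to just short of the stop.

Request:
drive_tool:
  deltas:
    - [[-2.5,0,0],[0,0.005,0],1.0]
    - [[-2.5,0,0],[0,0.005,0],1.0]
    - [[-2.5,0,0],[0,0.005,0],1.0]
    - [[-2.5,0,0],[0,0.005,0],1.0]
    - [[-2.5,0,0],[0,0.005,0],1.0]
    - [[-2.5,0,0],[0,0.005,0],1.0]
    - [[-2.5,0,0],[0,0.005,0],1.0]
    - [[-2.5,0,0],[0,0.005,0],1.0]
    - [[-2,0,0],[0,0.004,0],1.0]
    - [[-2,0,0],[0,0.004,0],1.0]

```text
clock: 14.78
tool_pos: [0.5347, -0.1716, 0.0976]
eef_rot: [-0.571, -0.418, 0.571, -0.417]
contact_force: [0.2, 0.9, 7.6]
opening: 0.173
```

```bash
cat > y.py <<'E'
from h import *
s=r.get_state(); e=R.from_quat(s['eef_rot']).as_matrix(); print(s['clock'],s['tool_pos'].round(4),'yaw',np.degrees(np.arctan2(e[1,1],e[0,1])).round(2),'F',s['contact_force'].round(1),'M',s['moment'].round(3))
E
python3 y.py
```

```text
14.7833 [ 0.5347 -0.1716  0.0976] yaw -17.65 F [0.2 0.9 7.6] M [ 0.352  0.299 -0.24 ]
```

Request:
drive_tool:
  deltas:
    - [[-1,0,0],[0,0.002,0],1.0]
    - [[-1,0,0],[0,0.002,0],1.0]

```text
clock: 14.95
tool_pos: [0.5347, -0.1716, 0.0976]
eef_rot: [-0.564, -0.427, 0.564, -0.427]
contact_force: [-1.2, 2.0, 7.4]
opening: 0.173
```

```bash
python3 y.py
```

```text
14.95 [ 0.5347 -0.1716  0.0976] yaw -15.69 F [-1.2  2.   7.4] M [ 0.364  0.263 -0.201]
```

Request:
drive_tool:
  deltas:
    - [[-1,0,0],[0,0.002,0],1.0]
    - [[-1,0,0],[0,0.002,0],1.0]

```text
clock: 15.12
tool_pos: [0.5348, -0.1716, 0.0976]
eef_rot: [-0.556, -0.437, 0.556, -0.437]
contact_force: [-1.3, 1.9, 7.9]
opening: 0.171
```

```bash
python3 y.py
```

```text
15.1167 [ 0.5348 -0.1716  0.0976] yaw -13.7 F [-1.3  1.9  7.9] M [ 0.305  0.298 -0.228]
```

Request:
drive_tool:
  deltas:
    - [[-1,0,0],[0,0.002,0],1.0]
    - [[-1,0,0],[0,0.002,0],1.0]

```text
clock: 15.28
tool_pos: [0.5347, -0.1716, 0.0976]
eef_rot: [-0.548, -0.447, 0.548, -0.446]
contact_force: [-1.1, 2.4, 7.4]
opening: 0.173
```

```bash
python3 y.py
```

```text
15.2833 [ 0.5347 -0.1716  0.0976] yaw -11.7 F [-1.1  2.4  7.4] M [ 0.346  0.322 -0.208]
```

Request:
drive_tool:
  deltas:
    - [[-0.5,0,0],[0,0.001,0],1.0]
    - [[-0.5,0,0],[0,0.001,0],1.0]

```text
clock: 15.45
tool_pos: [0.5348, -0.1716, 0.0976]
eef_rot: [-0.544, -0.451, 0.545, -0.451]
contact_force: [-0.1, 1.8, 7.2]
opening: 0.17
```

```bash
python3 y.py
```

```text
15.45 [ 0.5348 -0.1716  0.0976] yaw -10.72 F [-0.1  1.8  7.2] M [ 0.33   0.313 -0.185]
```

Request:
drive_tool:
  deltas:
    - [[-0.5,0,0],[0,0.001,0],1.0]
    - [[-0.5,0,0],[0,0.001,0],1.0]

```text
clock: 15.62
tool_pos: [0.5348, -0.1716, 0.0976]
eef_rot: [-0.54, -0.456, 0.541, -0.456]
contact_force: [-0.9, 1.6, 7.5]
opening: 0.178
```

```bash
python3 y.py
```

```text
15.6167 [ 0.5348 -0.1716  0.0976] yaw -9.72 F [-0.9  1.6  7.5] M [ 0.369  0.264 -0.192]
```

Request:
drive_tool:
  deltas:
    - [[-0.5,0,0],[0,0.001,0],1.0]
    - [[-0.5,0,0],[0,0.001,0],1.0]

```text
clock: 15.78
tool_pos: [0.5348, -0.1716, 0.0976]
eef_rot: [-0.537, -0.461, 0.537, -0.46]
contact_force: [-0.2, 1.9, 7.5]
opening: 0.173
```

```bash
python3 y.py
```

```text
15.7833 [ 0.5348 -0.1716  0.0976] yaw -8.74 F [-0.2  1.9  7.5] M [ 0.357  0.334 -0.329]
```

Request:
drive_tool:
  deltas:
    - [[-0.5,0,0],[0,0.001,0],1.0]
    - [[-0.5,0,0],[0,0.001,0],1.0]

```text
clock: 15.95
tool_pos: [0.5349, -0.1713, 0.0976]
eef_rot: [0.533, 0.465, -0.533, 0.465]
contact_force: [-1.2, 3.3, 7.0]
opening: 0.173
```

```bash
python3 y.py; python3 - <<'E'
from h import *
c=snap('scene')['color'][100:240,200:330,::-1]; cv2.imwrite('pics/s6.png',cv2.resize(c,None,fx=4,fy=4,interpolation=cv2.INTER_CUBIC))
E
```

```text
15.95 [ 0.5349 -0.1713  0.0976] yaw -7.76 F [-1.2  3.3  7. ] M [ 0.517  0.254 -0.405]
```

View pics/s6.png

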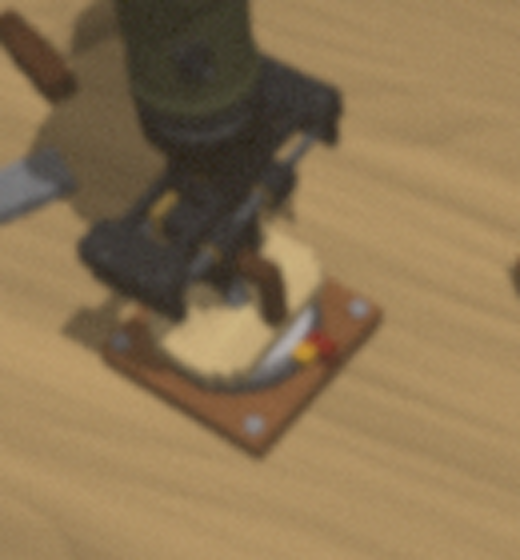

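The yellow lug at (305,352) touches the red block at (322,345), and the moment rose from −0.2 to −0.4 N m: the spindle is at its stop. I'll relieve the pressure slightly, open, and go straight up.

Request:
drive_tool:
  deltas:
    - [[0,0,0],[-0.03,0,0],1.0]
    - [[0,0,0],[0,0,0],1.8]
    - [[0,0,0],[0,0,0],2.5]
    - [[0,0,0],[0,0,0],4]
    - [[0,0,0],[0,0,0],5]
    - [[0,0,0],[0,0,0],5]
    - [[0,0,0],[0,0,0],5]
    - [[0,0,0],[0,0,0],5]

```text
clock: 16.67
tool_pos: [0.5353, -0.172, 0.0973]
eef_rot: [-0.532, -0.465, 0.532, -0.465]
contact_force: [0.3, -0.0, 0.1]
opening: 0.567
```

```bash
python3 - <<'E'
from h import *
st()
E
```

```text
t16.67 pos [ 0.5353 -0.172   0.0973] F [ 0.3 -0.   0.1] M [-0.04  0.03  0.01] op 0.567 q [ 0.21  0.83  0.04  1.88 -0.07  0.43  0.16]
tool axes cols
 [[-0.     0.991 -0.134]
 [-0.    -0.134 -0.991]
 [-1.    -0.     0.   ]]
```

Released, with no force left on the wrist. I'll rise clear and check.

Request:
drive_tool:
  deltas:
    - [[0,0,0],[-1,0,0],5]
    - [[0,0,0],[-2,0,0],5]
    - [[0,0,0],[-3,0,0],5]
    - [[0,0,0],[-3,0,0],5]
    - [[0,0,0],[-3,0,0],5]
    - [[0,0,0],[-3,0,0],5]
    - [[0,0,0],[0,0,0],5]
    - [[0,0,0],[0,0,0],5]

```text
clock: 17.33
tool_pos: [0.5363, -0.1722, 0.2496]
eef_rot: [0.533, 0.464, -0.531, 0.467]
contact_force: [-1.0, 0.6, 0.0]
opening: 0.568
```

```bash
python3 - <<'E'
from h import *
s=st(); w=snap('wrist'); cv2.imwrite('pics/w7.png',w['color'][:,:,::-1])
o=np.array([.536,-.171])
for a in(-11.7,): 
    x=np.array([np.cos(np.radians(a)),np.sin(np.radians(a))]); y=np.array([-x[1],x[0]])
    print('expected: bar near',proj(w,[*(o+.039*y),.112]),'bar far',proj(w,[*(o-.039*y),.112]),'hole top',proj(w,[*(o-.032*x),.056]))
E
```

```text
t17.33 pos [ 0.5363 -0.1722  0.2496] F [-1.   0.6  0. ] M [-0.03  0.06  0.05] op 0.568 q [ 0.19  0.6   0.07  1.77 -0.06  0.77  0.15]
tool axes cols
 [[ 0.004  0.991 -0.134]
 [-0.001 -0.134 -0.991]
 [-1.     0.005  0.   ]]
expected: bar near [319.88876444 148.02334578] bar far [314.18481582 228.77146228] hole top [288.18283151 174.90243577]
```

View pics/w7.png

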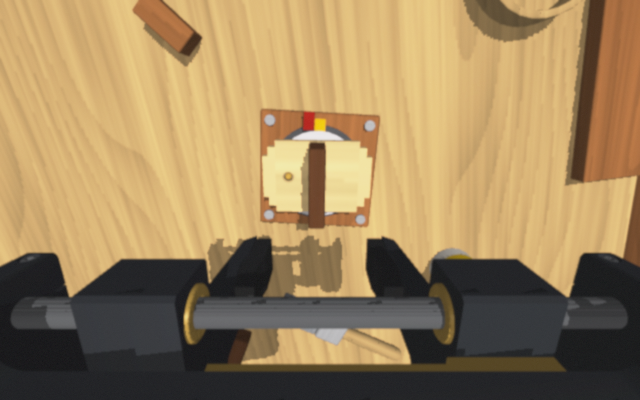

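The brass pin shows in its hole at (288,177), predicted (288,175). The lug at (320,124) is against the red block at (309,121), the plate is flat, and the offcut, hammer and hoop are undisturbed. I'll quantify plate yaw against the jig using the bar edges and the corner screws.

```bash
python3 - <<'E'
from h import *
w=snap('wrist'); c=w['color']; hsv=cv2.cvtColor(c,cv2.COLOR_RGB2HSV); H,S,V=[hsv[:,:,i].astype(int) for i in range(3)]
ang=lambda v:np.degrees(np.arctan2(v[1],v[0]))
B=[]
for b in((262,112,277,127),(362,118,377,133),(353,212,368,226),(261,208,276,222)):
    p,s,_=blob((S<70)&(V>110),b); B.append(ray(w,*p,.023)[:2]); print('bolt',p.round(1),s[4],B[-1].round(4))
B=np.array(B); print('jig centre',B.mean(0),'edges as x:',ang(B[1]-B[0]),ang(B[2]-B[3]),'as y-90:',ang(B[0]-B[3])-90,ang(B[1]-B[2])-90)
bar=(V<125)&(S>110); L=[];Rr=[]
for y in range(160,222,2):
    x=np.where(bar[y,302:335])[0]+302
    if len(x): L.append(ray(w,x.min()-.5,y,.112)[:2]);Rr.append(ray(w,x.max()+.5,y,.112)[:2])
for n,A in(('L',L),('R',Rr)):
    vx,vy,x,y=cv2.fitLine(np.array(A,np.float32),cv2.DIST_HUBER,0,1e-4,1e-4).ravel(); a=ang((vx,vy))%180; print(n,'plate yaw',a-90,x,y)
p,s,_=blob((S>110)&(H>12)&(H<30)&(V<215),(281,169,296,184)); P=ray(w,*p,.058)[:2]; print('pin',p,s[4],P,'angle-180 from axis',ang(P-[.536,-.171])-180,ang(P-B.mean(0))-180)
d=snap('top'); cv2.imwrite('pics/top8.png',d['color'][:,:,::-1])
a=cv2.imread('pics/top0.png'); df=cv2.absdiff(a,cv2.imread('pics/top8.png')).max(2)>60; n,_,stt,cc=cv2.connectedComponentsWithStats(df.astype(np.uint8)); print([(cc[i].round(),stt[i,4]) for i in range(1,n) if stt[i,4]>15])
E
```

```text
bolt [270.9 119.9] 99 [ 0.4896 -0.1038]
bolt [371.2 125.8] 98 [ 0.6035 -0.1259]
bolt [361.5 219.6] 76 [ 0.5816 -0.2398]
bolt [270.1 214.7] 80 [ 0.4679 -0.2178]
jig centre [ 0.5356435  -0.17180929] edges as x: -10.971534389113566 -10.938728592547522 as y-90: -10.82109733291827 -10.883316041484278
L plate yaw -8.185829 0.52745944 -0.17100619
R plate yaw -7.3101654 0.54200375 -0.17440045
pin [289.65957447 176.5106383 ] 47 [ 0.50472544 -0.16518867] angle-180 from axis -10.526450665911057 -12.086478020755294
[(array([410., 287.]), np.int32(20208)), (array([369., 200.]), np.int32(22)), (array([412., 205.]), np.int32(27)), (array([259., 216.]), np.int32(367)), (array([472., 294.]), np.int32(153)), (array([488., 281.]), np.int32(27)), (array([464., 293.]), np.int32(22)), (array([483., 304.]), np.int32(224)), (array([490., 317.]), np.int32(24)), (array([478., 324.]), np.int32(183)), (array([492., 332.]), np.int32(18)), (array([464., 333.]), np.int32(21)), (array([  5., 350.]), np.int32(346)), (array([ 38., 345.]), np.int32(46)), (array([ 83., 357.]), np.int32(18)), (array([146., 368.]), np.int32(88)), (array([168., 373.]), np.int32(202)), (array([206., 387.]), np.int32(1278))]
```

View pics/top8.png

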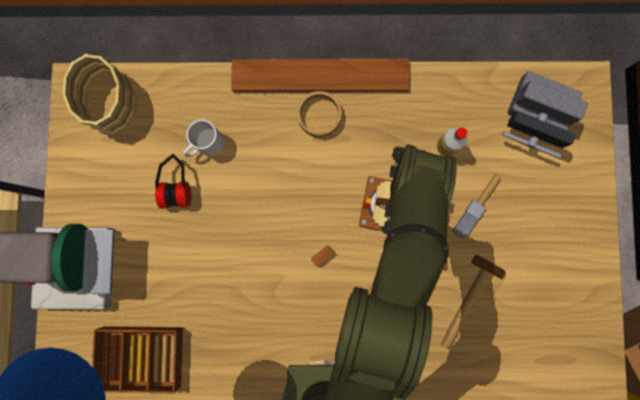

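The top view shows the mug (203,137), ear defenders (173,190), hoop (320,115), glue (453,142), brush (475,208), offcut (322,256) and hammer (475,300) all where they were. The difference near the hammer is only the arm's shadow. Handing in.

```bash
python3 -c "
from plant import r
print(r.finish_job())"
```

```text
the job is handed in; nothing more can be done
None
```

The former is on the jig, pinned, fully seated and turned counterclockwise to the stop. The arm has let go and is clear above it, about 17 s into the 72 s allowed.

- **Fitting:** I lined the plate up with the pin angle seen in the camera pictures (about 123°). The pin entered its hole at the first try, so no searching turn was needed. Contact came at the predicted seated height. In my readings, the press on the seat was about 12 N or less.
- **Turning:** The moment ran at about 0.2 N m while the spindle turned, then rose to 0.4 N m. At that point the yellow lug was seen against the red block. I then eased the pressure, opened the fingers and went straight up with no force left on the wrist.
- **Last checks:** The brass pin shows in its hole within about 2 pixels of where it should be, and the lug is still at the stop. The top view shows the other items where they started.
- **What did not agree exactly:** The plate's x sits about 3° past the jig's x (−7.8° against −10.9°). I put this down to the play of up to about 1.8° in the pin hole, plus a degree or so of give in the rubber. The pin's own angle came out between −10.5° and −12°, about ±2°, so the spindle agrees with its stop. I left it as it was.

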